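Load a wax cartridge into the flip-lid warmer

ROBOT

A 6-joint arm with a two-finger parallel gripper is mounted at the origin on a cart in front of the work surface, level with it; the furniture and walls round the work are solid. World frame = base frame: x ahead of the robot, y to its left, z up, the work surface at z = 0. Lengths are in m, angles in rad, forces in N, time in s.
With the tool pointing down it reaches from about 0.35 to 0.775 m from the base axis. Payload 7.3 kg.
Tool frame: the origin (TCP) lies on the centre line of the jaws, within the pads' length; the fingertips stand ahead of it and the grasp point (between the pads) lies 11 mm behind it (robot.nose_length is the z of the fingertips in the tool frame, in m); z points along the fingers, y is the line along which they close (so a half turn about z gives the same grasp; the last joint's range is limited). The gripper opens to 92 mm and grips with 3 to 60 N. Pads are 19 mm wide; open, the fingers measure 130 mm over their backs; the gripper's body (75 mm by 190 mm) begins 47 mm behind the grasp point.
Start: joints at [1.086, 0.342, 1.524, -0, 1.275, -0.146], TCP at [0.174, 0.495, 0.235] pointing down, gripper open.
Joint ranges: [-2.53, 2.53], [-0.77, 2.02], [0.04, 2.7], [-1, 4.14], [0.28, 2.66], [-3.11, 3.11]. Speed limits (rad/s): [2.57, 2.57, 3.14, 3.14, 3.14, 3.14].

INTERFACE

Orientations are given as [roll, pitch, yaw] about the fixed x, y, z axes, in that order (R = Rz(yaw) Ry(pitch) Rx(roll)).
In Python, from cell import robot, cams gives the robot as it stands. The module is installed in compiled form; this text tells all that it offers.
- The arm moves only by the tool carry_out, never from a script. Its argument "deltas" is a list of rows, each a list of 7 numbers: the shift along the tool's x, y, z in cm, then the turn, a rotation vector about the tool's x, y, z in rad, then the opening, from 0 (shut) to 1 (fully open). A call has exactly 8 rows; each row shifts and turns the commanded pose from where the row before left it, along the tool's axes as they then stand; what a row does not reach is not made up. A row lasts 1/12 s, in which the tool goes at most 41.7 mm and 7.16 degrees, less where a joint would pass 70% of its speed; a pose out of reach is approached as far as the arm can. A call is refused whole if a number of a shift passes 4.17 or a number of a turn 0.125, either way. A call with a gripper value outside its range is refused whole. The fingers move at their own pace and stop on an object; "force" is the grip in N (left out, the last holds). Time passes only in rows, so rows that do not move let the fingers close, or fill a call up. It gives the time, the measured TCP pose, the force, the opening and the grip force at its end, in the units of the state.
- robot.observe(): the state, without advancing time (a new reading comes with each control period).
- cams.read_camera(name): name is "side" or "top"; returns a dict with "image" (420x560x3 uint8, blue, green, red), "depth" (420x560 float32, m along the optical axis (not along the pixel's ray), 0 where there is no reading), "fx", "fy", "cx", "cy" (pixels), "D" ([k1, k2, p1, p2, k3] as OpenCV has them; the pictures are not rectified), "world_to_cam" (4x4, takes a point from world to camera coordinates). Camera axes: x right, y up, looking along -z (the intrinsics and any distortion apply to the point x, -y, -z); pixel columns grow to the right and rows downward; lengths in m; the calibration is good to about 2 mm. A picture is of the moment at which its call begins.
- robot.hand_in(): hands the job in; it is judged then, once.
The state is a dict: "time": time; "qpos": joint angles; "qvel": joint speeds; "joint_efforts": joint torques, N m; "tool_pos": TCP position; "tool_rot": TCP orientation; "contact_force": force on the tool from outside, world axes, zero at the start; "torque": the same for the moment, N m; "opening": finger opening in m; "grip_force": force on a finger pad.
Only numpy, scipy, OpenCV 4.12 (cv2) and the standard library are available. Lean on these libraries where they do the work, as an engineer would, in place of code of your own. Each camera call takes 0.05 s, during which the arm holds its last target. There are 200 camera calls.

TASK

Get the teal wax cartridge ready to heat: press the red thumb latch at the front of the white warmer so that its sprung lid pops open, lay the teal cartridge flat inside and let go of it, then swing the lid down and push on its white panel until it snaps shut and stays shut by itself. Leave the orange and the pink cartridge where they lie.

Things in the scene. Friction and masses are not known exactly. Their poses are not given: they have to be found in the camera images.
- warmer: White warmer case, fixed on the counter, 122 (x) x 120 (y) x 50 mm high without lid, walls 6 mm. Origin at the centre of its underside; x points from the latch (front) to the hinge (back), y to its left, z up. It may stand turned by 0.1 to 0.55 rad clockwise. The top of the shut lid is 58.5 mm above the counter.
- warmer_well (a point): Centre of the flat inner floor of the warmer, 10 mm above the counter; same axes as the warmer. The well is 110 mm (x) by 108 mm (y) and 40 mm deep; the lid shuts on top of it.
- thumb_pad (a point): Pressing point on top of the red thumb pad, 97 mm in front (-x) of the warmer's centre, 46 mm above the counter. Pad 36 mm wide (y); its front edge is 14 mm ahead. It rocks about a pin 35 mm behind: press straight down 6 to 9 mm (3 to 6 N). Its hook, 26 mm behind this point and 64 mm above the counter, then swings 10 mm forward and frees the lid. It springs back when released.
- warmer_latch (a joint): Latch angle in rad: 0 at rest, 0.28 fully pressed; lets go of the lid at about 0.15.
- warmer_lid (a joint): Lid angle in rad: 0 flat shut (about 0.01 when latched), 1.75 fully open, leaning a little back past upright. A spring swings it fully open in one to two seconds once unlatched, and opens it again whenever it is not latched.
- lid_hinge (a point): On the lid's hinge axis, straight behind the thumb pad, 61 mm behind the warmer's centre and 52 mm above the counter; the axis is parallel to the warmer's y. This frame turns with the lid: its x points from the lid's front edge to the hinge, z out of the lid's upper face.
- lid_front (a point): Middle of the grey lid's front edge on its upper face, 122 mm from the hinge axis. Lid: flat plate 121 x 118 x 8 mm, upper face 6.5 mm above the hinge axis; white panel 20 mm in from its edges. To shut it, swing it from behind (1 to 2 N), then push fully down with about 12 N on the panel, 30 mm or so behind this edge (nearer, a finger fouls the hook): the steel bar snaps under the hook.
- cartridge_1_mid (a point): Centre of the TEAL cartridge with a white cap (the one to load), lying on its broad face: 98 mm long along this frame's z (which lies level), 38 mm wide along y (level), 30 mm high along x (vertical). Centre 15 mm above the counter.
- cartridge_0_mid (a point): Centre of the ORANGE cartridge, same size and axes; leave it alone.
- cartridge_3_mid (a point): Centre of the PINK cartridge, same size and axes; leave it alone.
Things that resemble listed ones, but are neither listed nor needed, are in the scene too. What is shaped like the part that bears cartridge_1_mid but green is not meant.

How it is judged:
On the way, in this order (a step that is already met when the one before it is completed fails the run):
1. the latch is pressed and lets the lid go (value of joint warmer_latch above 0.08 rad and value of joint warmer_lid above 0.03 rad).
2. the lid has sprung open (value of joint warmer_lid above 1.4 rad), for 0.2 s.
3. the teal cartridge lies inside, let go, with the lid still open (value of joint warmer_lid above 0.8 rad and z of cartridge_1_mid in the frame of warmer_well below 0.026 m and x of cartridge_1_mid in the frame of warmer_well between -0.045 and 0.045 m and y of cartridge_1_mid in the frame of warmer_well between -0.045 and 0.045 m and contact force between the fingers and cartridge_1 below 0.05 N), for 0.2 s.
At the end, for the whole second after the job is handed in: The lid is latched shut by itself (lid angle under 0.03 rad, latch back at rest, under 0.05 rad) with the teal cartridge lying in the well: its centre less than 26 mm above the well's floor and within 45 mm of the well's centre in x and y (value of joint warmer_lid below 0.03 rad and value of joint warmer_latch below 0.05 rad and z of cartridge_1_mid in the frame of warmer_well below 0.026 m and x of cartridge_1_mid in the frame of warmer_well between -0.045 and 0.045 m and y of cartridge_1_mid in the frame of warmer_well between -0.045 and 0.045 m); the robot touches nothing.
It fails at once if the orange cartridge is moved by more than 25 mm (distance of cartridge_0_mid from where it was at the start of the episode above 0.025 m).
It fails at once if the pink cartridge is moved by more than 25 mm (distance of cartridge_3_mid from where it was at the start of the episode above 0.025 m).
It also fails if it takes over 67 s, if anything falls off the work surface, if the arm or the gripper's body presses on something with over 40 N, if the wrist force passes 120 N, or if a joint passes its speed limit or range.

## Working session

There is one attempt and no reset: what is moved stays moved. The work goes in short steps, Python scripts to look and compute and a tool call to move; the robot and the scene stay as the last step left them, time stands still between calls to the robot, and variables do not carry over. Pictures are saved under pics/ and viewed, at most 10 in all, crops included, and the job is handed in when it is done.

Besides the shell and the picture viewer there is one more tool, called after ">>>" in YAML: its name, and indented under it one key for each argument. carry_out: Moves the arm, as the interface text tells. Its arguments: {"type":"object","properties":{"deltas":{"type":"array","items":{"type":"array","items":{"type":"number"}}},"force":{"type":"number"}},"required":["deltas"]}

```bash
mkdir -p pics; cat > h.py <<'E'
import numpy as np, cv2
from scipy.spatial.transform import Rotation as R
from cell import robot, cams
def undist(c,uv):
    K=np.array([[c['fx'],0,c['cx']],[0,c['fy'],c['cy']],[0,0,1]]);
    return cv2.undistortPoints(np.array(uv,float).reshape(-1,1,2),K,np.array(c['D'],float)).reshape(-1,2)
def rays(c,uv):
    n=undist(c,uv); d=np.c_[n[:,0],-n[:,1],-np.ones(len(n))]
    T=np.linalg.inv(c['world_to_cam']); return T[:3,3], d@T[:3,:3].T
def onplane(c,uv,z):
    o,d=rays(c,uv); return o+d*((z-o[2])/d[:,2])[:,None]
def withdepth(c,uv):
    o,d=rays(c,uv); uv=np.array(uv,int).reshape(-1,2)
    return o+d*c['depth'][uv[:,1],uv[:,0]][:,None]
E
python3 - <<'E'
from h import *
s=robot.observe(); print(s, robot.nose_length)
for n in('top','side'):
    c=cams.read_camera(n); cv2.imwrite(f'pics/{n}0.png',c['image']); np.save(f'{n}0.npy',c,allow_pickle=True)
    print(n,np.linalg.inv(c['world_to_cam']).round(3),c['fx'],c['D'])
E
```

```text
{'time': 0.0, 'qpos': array([ 1.08598601e+00,  3.42675389e-01,  1.52499626e+00,  9.63876439e-06,
        1.27540124e+00, -1.45970872e-01]), 'qvel': array([-2.57713798e-04, -7.46445268e-04, -2.96578650e-05,  2.78813073e-04,
        4.38063664e-04,  6.64135885e-04]), 'joint_efforts': array([-3.04554296e-04, -4.31236446e+01, -2.44223696e+01,  7.18862540e-02,
        5.56028215e-02, -1.12452753e-04]), 'tool_pos': array([0.17428591, 0.4948167 , 0.23407677]), 'tool_rot': array([-3.14012949e+00, -2.24424890e-04,  2.80275023e+00]), 'contact_force': array([-1.01060308,  0.19866554, -0.52543999]), 'torque': array([-0.07156805,  0.01054382, -0.00135803]), 'grip_force': 0.0, 'opening': 0.0916045057263885} 0.008
top [[-0.02   0.991 -0.134  0.33 ]
 [-1.    -0.021 -0.005  0.185]
 [-0.008  0.134  0.991  1.314]
 [ 0.     0.     0.     1.   ]] 450.6811692166912 [-0.02934235  0.          0.          0.          0.        ]
side [[-0.291  0.811 -0.508 -0.333]
 [-0.957 -0.249  0.15   0.449]
 [-0.005  0.529  0.848  1.522]
 [ 0.     0.     0.     1.   ]] 503.4266138002751 [-0.13739014  0.          0.          0.          0.        ]
```

View pics/top0.png

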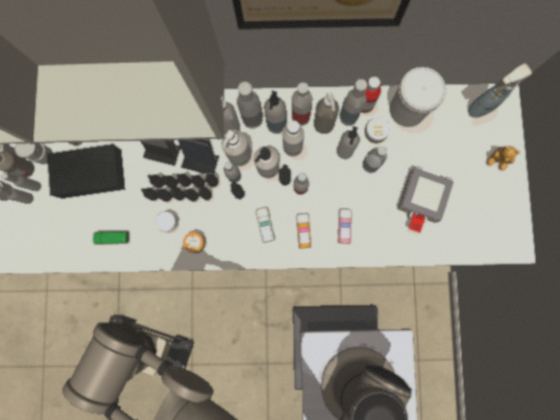

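View pics/side0.png

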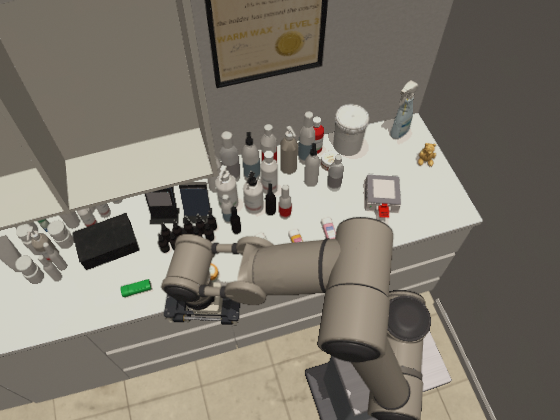

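The top view shows the warmer at about (427,195) with its red pad at (417,223). The cartridge candidates are (264,225) whitish/teal, (304,230) orange, (345,226) pink/violet and (110,238) a green box. I'll confirm these in an enlarged crop.

```bash
python3 - <<'E'
from h import *
c=np.load('top0.npy',allow_pickle=True).item()
im=c['image']
a=cv2.resize(im[195:260,235:365],None,fx=6,fy=6,interpolation=cv2.INTER_CUBIC)
b=cv2.resize(im[160:240,390:460],None,fx=2.6,fy=2.6,interpolation=cv2.INTER_CUBIC)
b2=cv2.resize(im[220:255,85:135],None,fx=4,fy=4,interpolation=cv2.INTER_CUBIC)
o=np.zeros((600,780,3),np.uint8); o[:390]=a; o[390:390+b.shape[0],:b.shape[1]]=b; o[400:400+b2.shape[0],300:300+b2.shape[1]]=b2
cv2.imwrite('pics/crop1.png',o)
# red pad
hsv=cv2.cvtColor(im,cv2.COLOR_BGR2HSV)
m=cv2.inRange(hsv,(0,170,120),(8,255,255))|cv2.inRange(hsv,(172,170,120),(180,255,255))
m[:205]=0;m[:,:400]=0
ys,xs=np.nonzero(m); p=onplane(c,[[xs.mean(),ys.mean()]],.046); print('red',xs.mean(),ys.mean(),len(xs),p)
# lid panel bright, lid grey
g=cv2.cvtColor(im,cv2.COLOR_BGR2GRAY)
for i,(roi) in enumerate([(395,160,462,235)]):
    sub=im[roi[1]:roi[3],roi[0]:roi[2]]
    w=withdepth(c,[[x,y] for y in range(roi[1],roi[3]) for x in range(roi[0],roi[2])])
    sel=(abs(w[:,2]-.0585)<.005); print('lid top pts',sel.sum())
    r=cv2.minAreaRect(w[sel][:,:2].astype(np.float32)); print(r, np.median(w[sel],0))
E
```

```text
red 416.53846153846155 222.23717948717947 156 [[ 0.44861884 -0.17605816  0.046     ]]
lid top pts 1692
((0.5257797837257385, -0.20674023032188416), (0.12117977440357208, 0.1390102654695511), 68.8107681274414) [ 0.52710211 -0.2064085   0.05939198]
```

View pics/crop1.png

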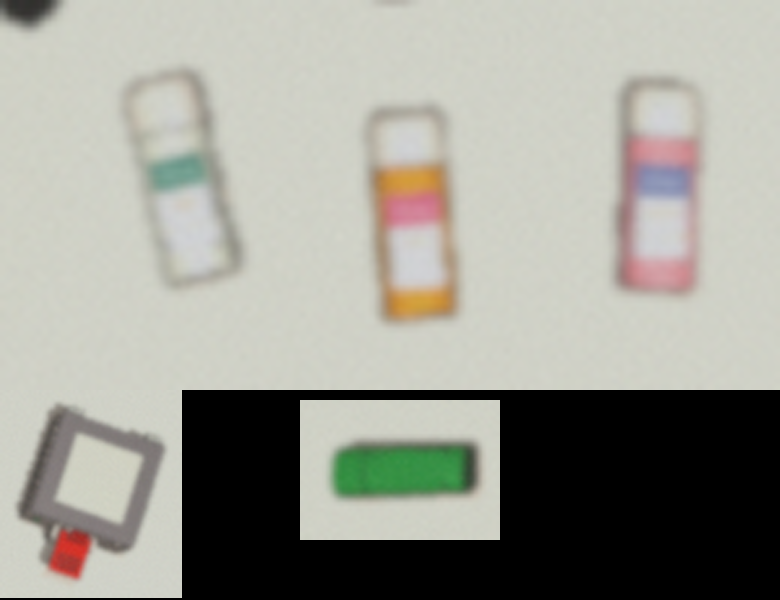

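```bash
python3 - <<'E'
from h import *
for n in('top','side'):
    c=np.load(n+'0.npy',allow_pickle=True).item(); im=c['image']; hsv=cv2.cvtColor(im,cv2.COLOR_BGR2HSV)
    m=cv2.inRange(hsv,(40,60,40),(105,255,255))
    k,l,st,ce=cv2.connectedComponentsWithStats(m)
    for i in range(1,k):
        if st[i,4]>5: print(n,ce[i].round(1),st[i,2:],np.median(hsv[l==i],0),withdepth(c,[ce[i]])[0].round(3))
c=np.load('side0.npy',allow_pickle=True).item();im=c['image']
o=np.hstack([cv2.resize(im[190:290,0:150],(600,400),interpolation=cv2.INTER_CUBIC)]); cv2.imwrite('pics/crop2.png',o)
c=np.load('top0.npy',allow_pickle=True).item()
for n,u in dict(cream=[[(235+165/6),195+75/6],[235+205/6,195+280/6]],green=[[94,238],[128,238]],orange=[[235+405/6,195+108/6],[235+420/6,195+318/6]]).items():
    w=onplane(c,u,.03); print(n,w.round(3),np.linalg.norm(w[0]-w[1]))
E
```

```text
top [264.1 223.3] [ 7  4 21] [ 80.  67. 159.] [0.456 0.256 0.03 ]
top [109.8 237.3] [ 35  13 392] [ 64. 154. 140.] [0.425 0.701 0.027]
side [405.5 124.1] [ 8  5 14] [98. 84. 84.] [ 0.775 -0.404  0.078]
side [ 40.8 220.8] [ 7  3 11] [64. 78. 84.] [0.666 0.942 0.184]
side [135.2 287.7] [ 31  18 332] [ 67. 190. 152.] [0.423 0.703 0.032]
cream [[0.502 0.26  0.03 ]
 [0.404 0.242 0.03 ]] 0.10006552096047479
green [[0.424 0.745 0.03 ]
 [0.422 0.647 0.03 ]] 0.09876550894378429
orange [[0.484 0.145 0.03 ]
 [0.384 0.14  0.03 ]] 0.10030742884271492
```

View pics/crop2.png

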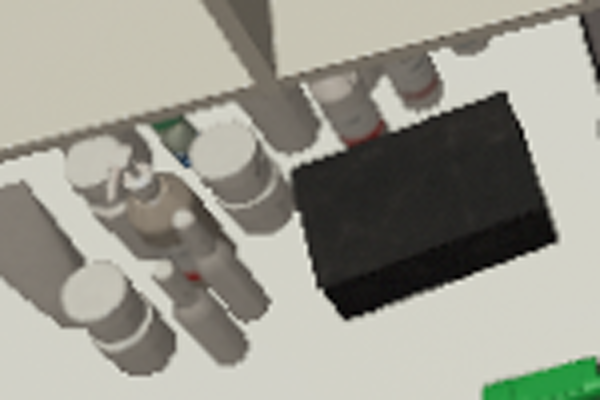

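Crop 1 shows the left cartridge at (264,225) with a white cap and a teal band (hue 80). It is about 100 mm long and lies with the orange and pink ones. The item at (110,238) is the plain green look-alike, which the task excludes. Crop 2 shows only bottles and a black box in the far corner, with no other teal item. So the one at (264,225) is the target. Next I'll fix the poses precisely.

```bash
cat >> h.py <<'E'
WC=None
def plan(xyz,yaw,n):
    """print tool-frame rows to reach xyz,yaw (tool down) in n rows"""
    s=robot.observe(); p=s['tool_pos']; r0=R.from_euler('xyz',s['tool_rot']); r1=R.from_euler('xyz',[np.pi,0,yaw])
    dr=(r0.inv()*r1).as_rotvec(); d=np.array(xyz)-p; rr=r0
    print('from',p.round(4),s['tool_rot'].round(3),'t',round(s['time'],2),'total tool cm',(r0.inv().apply(d)*100).round(2),'rot',dr.round(3))
    for i in range(n):
        print((rr.inv().apply(d/n)*100).round(2),(dr/n).round(4)); rr=rr*R.from_rotvec(dr/n)
E
python3 - <<'E'
from h import *
c=np.load('top0.npy',allow_pickle=True).item(); im=c['image']
g=im.max(2).astype(int)
# panel: connected bright region round lid centre
m=(g>170).astype(np.uint8)
k,l,st,ce=cv2.connectedComponentsWithStats(m[150:240,385:470]); lab=l[195-150,429-385]
cnt=max(cv2.findContours((l==lab).astype(np.uint8),cv2.RETR_EXTERNAL,cv2.CHAIN_APPROX_NONE)[0],key=len)[:,0]+[385,150]
w=onplane(c,cnt,.0585)[:,:2]; r=cv2.minAreaRect(w.astype(np.float32)); print('panel',st[lab],r)
# red
hsv=cv2.cvtColor(im,cv2.COLOR_BGR2HSV)
m=cv2.inRange(hsv,(0,150,90),(8,255,255))|cv2.inRange(hsv,(172,150,90),(180,255,255)); m[:205]=0;m[:,:400]=0
ys,xs=np.nonzero(m); w=onplane(c,np.c_[xs,ys],.046); C=np.array(r[0])
for a in(-.34,-.36,-.38,-.40):
    e=np.array([np.cos(a),np.sin(a)]);f=np.array([-e[1],e[0]]);q=w[:,:2]-C; print(a,'redx',np.percentile(q@e,[1,50,99]).round(4),'redy',np.percentile(q@f,[1,50,99]).round(4))
# cartridges by depth
for n,(a,b,x,y) in dict(teal=(250,202,280,248),orange=(293,208,316,252),pink=(334,203,357,248)).items():
    w=withdepth(c,[[u,v] for v in range(b,y) for u in range(a,x)]); s=(w[:,2]>.02)&(w[:,2]<.045)
    rr=cv2.minAreaRect(w[s][:,:2].astype(np.float32)); print(n,s.sum(),rr,np.median(w[s][:,2]),w[s][:,:2].mean(0))
# tall things near warmer
w=withdepth(c,[[u,v] for v in range(60,250) for u in range(340,530)]); 
for z in(.08,.12,.16,.2):
    s=(w[:,2]>z)&(w[:,2]<.4)&(w[:,0]<.75); print(z,s.sum(), w[s].min(0).round(3) if s.any() else '', w[s].max(0).round(3) if s.any() else '')
E
```

```text
panel [ 27  27  33  34 752] ((0.5281006693840027, -0.20915940403938293), (0.07598625123500824, 0.07990112155675888), 68.6201171875)
-0.34 redx [-0.1078 -0.0859 -0.0632] redy [-0.0107  0.0041  0.0203]
-0.36 redx [-0.1079 -0.086  -0.0631] redy [-0.0123  0.0025  0.0187]
-0.38 redx [-0.1081 -0.0863 -0.063 ] redy [-0.0139  0.0011  0.0171]
-0.4 redx [-0.108  -0.0861 -0.0629] redy [-0.0158 -0.0009  0.0154]
teal 412 ((0.45397183299064636, 0.25596654415130615), (0.09627470374107361, 0.03686437010765076), 11.30553150177002) 0.027748573260689913 [0.45374675 0.25570578]
orange 417 ((0.43364885449409485, 0.1449441909790039), (0.0963500365614891, 0.03645401820540428), 3.106769323348999) 0.02794715146413429 [0.43347456 0.14509664]
pink 419 ((0.44576919078826904, 0.025289852172136307), (0.03754674643278122, 0.09574975073337555), 87.10800170898438) 0.028066463996236468 [0.44514189 0.02635289]
0.08 1322 [ 0.6  -0.46  0.08] [0.75  0.041 0.217]
0.12 829 [ 0.605 -0.221  0.12 ] [0.75  0.041 0.217]
0.16 315 [ 0.615 -0.216  0.16 ] [0.75  0.029 0.217]
0.2 88 [0.636 0.007 0.202] [0.682 0.029 0.217]
```

>>> carry_out:
  deltas:
    - [-3.6,-1.9,0,0,0,0,0]
    - [-3.6,-1.9,0,0,0,0,0]
    - [-3.6,-1.9,0,0,0,0,0]
    - [-3.6,-1.9,0,0,0,0,0]
    - [-3.6,-1.9,0,0,0,0,0]
    - [-3.6,-1.9,0,0,0,0,0]
    - [-3.6,-1.9,0,0,0,0,0]
    - [-3.6,-1.9,0,0,0,0,0]
  force: 20

```text
time: 0.77
tool_pos: [0.3964, 0.2543, 0.2346]
tool_rot: [-3.142, -0.0, 2.803]
contact_force: [1.0, 1.1, 0.5]
opening: 0.043
grip_force: 0.0
```

```bash
python3 - <<'E'
from h import *
plan([.434,-.172,.15],2.767,11)
E
```

```text
from [0.3964 0.2543 0.2346] [-3.142 -0.     2.803] t 0.77 total tool cm [-17.72 -38.96   8.46] rot [-0.    -0.     0.036]
[-1.61 -3.54  0.77] [-0.     -0.      0.0033]
[-1.62 -3.54  0.77] [-0.     -0.      0.0033]
[-1.63 -3.53  0.77] [-0.     -0.      0.0033]
[-1.64 -3.53  0.77] [-0.     -0.      0.0033]
[-1.66 -3.52  0.77] [-0.     -0.      0.0033]
[-1.67 -3.52  0.77] [-0.     -0.      0.0033]
[-1.68 -3.51  0.77] [-0.     -0.      0.0033]
[-1.69 -3.5   0.77] [-0.     -0.      0.0033]
[-1.7  -3.5   0.77] [-0.     -0.      0.0033]
[-1.71 -3.49  0.77] [-0.     -0.      0.0033]
[-1.72 -3.49  0.77] [-0.     -0.      0.0033]
```

>>> carry_out:
  deltas:
    - [-1.6,-3.6,0.7,0,0,0.0045,0]
    - [-1.6,-3.6,0.7,0,0,0.0045,0]
    - [-1.6,-3.6,0.7,0,0,0.0045,0]
    - [-1.6,-3.6,0.7,0,0,0.0045,0]
    - [-1.6,-3.6,0.7,0,0,0.0045,0]
    - [-1.7,-3.6,0.7,0,0,0.0045,0]
    - [-1.7,-3.6,0.7,0,0,0.0045,0]
    - [-1.7,-3.6,0.7,0,0,0.0045,0]

```text
time: 1.43
tool_pos: [0.418, -0.0613, 0.1783]
tool_rot: [3.141, -0.0, 2.767]
contact_force: [0.3, 1.3, -0.9]
opening: 0.0005
grip_force: 0.0
```

```bash
python3 - <<'E'
from h import *
plan([.434,-.172,.075],2.767,5)
E
```

```text
from [ 0.418  -0.0613  0.1783] [ 3.141 -0.     2.767] t 1.43 total tool cm [-5.55 -9.71 10.33] rot [ 0. -0. -0.]
[-1.11 -1.94  2.07] [ 0.     -0.     -0.0001]
[-1.11 -1.94  2.07] [ 0.     -0.     -0.0001]
[-1.11 -1.94  2.07] [ 0.     -0.     -0.0001]
[-1.11 -1.94  2.07] [ 0.     -0.     -0.0001]
[-1.11 -1.94  2.07] [ 0.     -0.     -0.0001]
```

>>> carry_out:
  deltas:
    - [-1.1,-1.9,1.5,0,0,0,0]
    - [-1.1,-1.9,1.5,0,0,0,0]
    - [-1.1,-2.0,1.5,0,0,0,0]
    - [-1.1,-2.0,1.5,0,0,0,0]
    - [-1.1,-1.9,1.5,0,0,0,0]
    - [0,0,1.5,0,0,0,0]
    - [0,0,1.3,0,0,0,0]
    - [0,0,0,0,0,0,0]

```text
time: 2.1
tool_pos: [0.4324, -0.1694, 0.0733]
tool_rot: [3.141, -0.005, 2.766]
contact_force: [-0.4, -0.2, -0.7]
opening: 0.0003
grip_force: 0.0
```

```bash
python3 - <<'E'
from h import *
plan([.434,-.172,.046],2.767,1)
for n in('top','side'):
    c=cams.read_camera(n); np.save(f'{n}1.npy',c,allow_pickle=True)
c=np.load('top1.npy',allow_pickle=True).item()['image'][150:250,375:475];d=np.load('side1.npy',allow_pickle=True).item()['image'][140:240,330:430]
cv2.imwrite('pics/press.png',cv2.resize(np.hstack([c,d]),None,fx=4,fy=4,interpolation=cv2.INTER_CUBIC))
E
```

```text
from [ 0.4324 -0.1694  0.0733] [ 3.141 -0.005  2.766] t 2.1 total tool cm [-0.26 -0.19  2.72] rot [ 0.001 -0.005 -0.001]
[-0.26 -0.19  2.72] [ 0.001  -0.0053 -0.0013]
```

View pics/press.png

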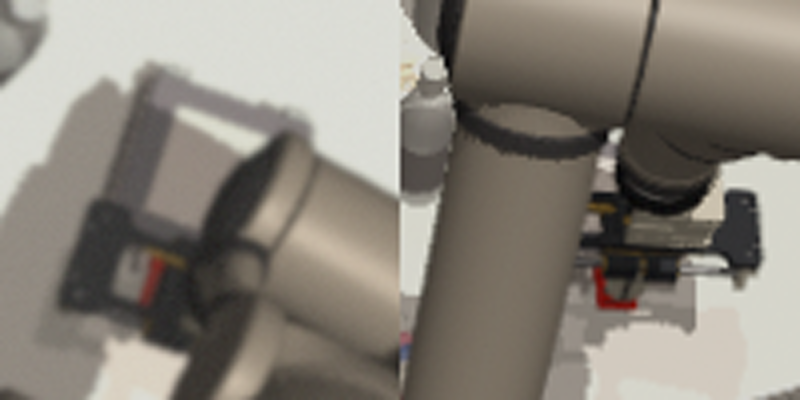

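The finger sits over the red pad (about (150,285) in the left crop) and clear of the lid. Pressing now.

>>> carry_out:
  deltas:
    - [-0.25,-0.2,0.8,0,0,0,0]
    - [0,0,0.8,0,0,0,0]
    - [0,0,0.4,0,0,0,0]
    - [0,0,0.4,0,0,0,0]
    - [0,0,0.3,0,0,0,0]
    - [0,0,0,0,0,0,0]
    - [0,0,0,0,0,0,0]
    - [0,0,0,0,0,0,0]

```text
time: 2.87
tool_pos: [0.4349, -0.1721, 0.0487]
tool_rot: [3.141, -0.002, 2.767]
contact_force: [-4.9, 2.3, 4.9]
opening: 0.0007
grip_force: 2.8
```

```bash
python3 - <<'E'
from h import *
s=robot.observe();print(s['tool_pos'],s['contact_force'],s['time'])
c=cams.read_camera('top')
w=withdepth(c,[[u,v] for v in range(150,240) for u in range(385,470)]); 
q=w-[.528,-.2092,0]; x=q@[.9305,-.3663,0]; y=q@[.3663,.9305,0]
s=(abs(y)<.055)&(x>-.055)&(x<.15)&(w[:,2]<.3)
for a in np.arange(-.05,.15,.02):
    t=s&(abs(x-a)<.01); print(a.round(2),t.sum(),np.percentile(w[t][:,2],[5,50,95]).round(3) if t.any() else '')
E
```

```text
[ 0.43487203 -0.17210671  0.04871388] [-4.92820971  2.26986865  4.9439398 ] 2.8667
-0.05 39 [0.007 0.014 0.122]
-0.03 226 [0.007 0.014 0.122]
-0.01 143 [0.008 0.102 0.11 ]
0.01 144 [0.011 0.091 0.099]
0.03 167 [0.072 0.079 0.086]
0.05 217 [0.06  0.067 0.074]
0.07 47 [0.001 0.057 0.061]
0.09 221 [-0.004  0.     0.005]
0.11 239 [-0.004  0.     0.004]
0.13 235 [-0.004  0.     0.005]
```

>>> carry_out:
  deltas:
    - [0,0,-2,0,0,0,0]
    - [0,0,-3,0,0,0,0.3]
    - [0.5,0,-3,0,0,0,0.6]
    - [0.5,0,-3,0,0,0,0.9]
    - [1.4,3.6,0,0,0,0,0.9]
    - [1.4,3.6,0,0,0,0,0.9]
    - [1.4,3.6,0,0,0,0,0.9]
    - [1.4,3.6,0,0,0,0,0.9]

```text
time: 3.58
tool_pos: [0.4276, -0.0132, 0.1594]
tool_rot: [3.141, 0.003, 2.766]
contact_force: [0.6, 0.5, -0.1]
opening: 0.0426
grip_force: 0.0
```

```bash
python3 - <<'E'
from h import *
plan([.430,.12,.16],2.767,1)
plan([.454,.2555,.10],.197-np.pi,1)
E
```

```text
from [ 0.4276 -0.0132  0.1594] [3.141e+00 3.000e-03 2.766e+00] t 3.58 total tool cm [ 4.67 12.48 -0.06] rot [ 0.001  0.003 -0.001]
[ 4.67 12.48 -0.06] [ 0.0009  0.0031 -0.0015]
from [ 0.4276 -0.0132  0.1594] [3.141e+00 3.000e-03 2.766e+00] t 3.58 total tool cm [ 7.43 25.96  5.94] rot [-0.     0.003 -0.573]
[ 7.43 25.96  5.94] [-0.      0.0033 -0.5731]
```

>>> carry_out:
  deltas:
    - [1.06,3.7,0,0,0,0,0.9]
    - [1.06,3.7,0,0,0,0,0.9]
    - [1.06,3.7,0,0,0,0,0.9]
    - [1.06,3.7,0,0,0,0,0.9]
    - [1.06,3.7,0,0,0,0,0.9]
    - [1.06,3.7,0,0,0,0,0.9]
    - [1.06,3.7,0,0,0,0,0.9]
    - [0,0,0,0,0,-0.1,0.9]

```text
time: 4.25
tool_pos: [0.4536, 0.26, 0.1592]
tool_rot: [3.137, 0.003, 2.869]
contact_force: [-0.1, -0.8, -0.3]
opening: 0.0826
grip_force: 0.0
```

>>> carry_out:
  deltas:
    - [0,0,1.5,0,0,-0.12,0.9]
    - [0,0,1.5,0,0,-0.12,0.9]
    - [0,0,1.5,0,0,-0.12,0.9]
    - [0,0,1.5,0,0,-0.11,0.9]
    - [0,0,0,0,0,0,0.9]
    - [0,0,0,0,0,0,0.9]
    - [0,0,0,0,0,0,0.9]
    - [0,0,0,0,0,0,0.9]

```text
time: 4.92
tool_pos: [0.4536, 0.254, 0.0999]
tool_rot: [3.141, 0.002, -2.949]
contact_force: [0.1, -0.1, 0.1]
opening: 0.083
grip_force: 0.0
```

```bash
python3 - <<'E'
from h import *
plan([.454,.2555,.012],.197-np.pi,1)
print(robot.observe()['opening'])
c=cams.read_camera('side');d=cams.read_camera('top')
cv2.imwrite('pics/pre.png',cv2.resize(np.hstack([c['image'][140:300,180:430],d['image'][140:300,210:460]]),(800,256)))
E
```

```text
from [0.4536 0.254  0.0999] [ 3.141e+00  2.000e-03 -2.949e+00] t 4.92 total tool cm [-0.05  0.14  8.79] rot [ 0.001  0.002 -0.004]
[-0.05  0.14  8.79] [ 0.0005  0.0024 -0.0042]
0.08296119798155208
```

View pics/pre.png

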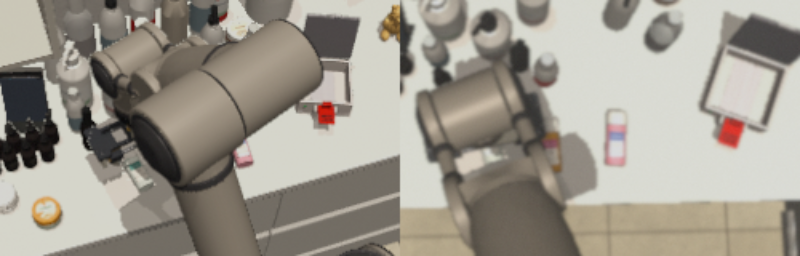

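The picture shows the lid standing open (dark flap at (332,38) left, (770,50) right) and the gripper over the target, whose end shows at (138,172) left. Descending and gripping.

>>> carry_out:
  deltas:
    - [0,0.1,1.5,0,0,0,0.9]
    - [0,0,1.5,0,0,0,0.9]
    - [0,0,1.5,0,0,0,0.9]
    - [0,0,1.5,0,0,0,0.9]
    - [0,0,1.3,0,0,0,0.9]
    - [0,0,1.0,0,0,0,0.9]
    - [0,0,0.4,0,0,0,0.9]
    - [0,0,0,0,0,0,0.6]
  force: 20

```text
time: 5.68
tool_pos: [0.4523, 0.2546, 0.0112]
tool_rot: [-3.141, -0.001, -2.947]
contact_force: [0.0, -0.4, -0.9]
opening: 0.0795
grip_force: 0.0
```

>>> carry_out:
  deltas:
    - [0,0,0,0,0,0,0]
    - [0,0,0,0,0,0,0]
    - [0,0,0,0,0,0,0]
    - [0,0,0,0,0,0,0]
    - [0,0,0,0,0,0,0]
    - [0,0,0,0,0,0,0]
    - [0,0,0,0,0,0,0]
    - [0,0,-1,0,0,0,0]

```text
time: 6.35
tool_pos: [0.4514, 0.2542, 0.0206]
tool_rot: [-3.141, -0.003, -2.946]
contact_force: [-1.1, -0.6, -2.2]
opening: 0.0369
grip_force: 19.9
```

>>> carry_out:
  deltas:
    - [0,0,-2,0,0,0,0]
    - [0,0,-3,0,0,0,0]
    - [0,0,-3,0,0,0,0]
    - [0,0,-3,0,0,0.11,0]
    - [0,0,-3,0,0,0.11,0]
    - [0,0,-1.5,0,0,0.12,0]
    - [0,0,0,0,0,0.12,0]
    - [0,0,0,0,0,0.11,0]

```text
time: 7.02
tool_pos: [0.4529, 0.2548, 0.1788]
tool_rot: [3.139, 0.002, 2.761]
contact_force: [-0.5, -0.3, -1.2]
opening: 0.0372
grip_force: 19.9
```

```bash
python3 - <<'E'
from h import *
plan([.440,-.05,.175],2.767,1)
plan([.528,-.2092,.175],2.767,1)
print(robot.observe()['opening'],robot.observe()['grip_force'])
E
```

```text
from [0.4529 0.2548 0.1788] [3.139e+00 2.000e-03 2.761e+00] t 7.02 total tool cm [-10.13 -28.78   0.34] rot [ 0.002  0.002 -0.006]
[-10.13 -28.78   0.34] [ 0.0022  0.0023 -0.0061]
from [0.4529 0.2548 0.1788] [3.139e+00 2.000e-03 2.761e+00] t 7.02 total tool cm [-24.21 -40.29   0.35] rot [ 0.002  0.002 -0.006]
[-24.21 -40.29   0.35] [ 0.0022  0.0023 -0.0061]
0.03721862865942628 19.94184046983719
```

>>> carry_out:
  deltas:
    - [-1.3,-3.6,0,0,0,0,0]
    - [-1.3,-3.6,0,0,0,0,0]
    - [-1.3,-3.6,0,0,0,0,0]
    - [-1.3,-3.6,0,0,0,0,0]
    - [-1.3,-3.6,0,0,0,0,0]
    - [-1.3,-3.6,0,0,0,0,0]
    - [-1.3,-3.6,0,0,0,0,0]
    - [-1.3,-3.6,0,0,0,-0.006,0]

```text
time: 7.68
tool_pos: [0.4433, -0.0531, 0.1774]
tool_rot: [3.141, 0.0, 2.773]
contact_force: [0.4, 0.1, -2.0]
opening: 0.0372
grip_force: 19.9
```

>>> carry_out:
  deltas:
    - [-2.5,-2.2,0,0,0,0,0]
    - [-2.5,-2.2,0,0,0,0,0]
    - [-2.5,-2.2,0,0,0,0,0]
    - [-2.5,-2.2,0,0,0,0,0]
    - [-2.5,-2.2,0,0,0,0,0]
    - [-1,-0.5,0,0,0,0,0]
    - [0,0,0,0,0,0,0]
    - [0,0,0,0,0,0,0]

```text
time: 8.35
tool_pos: [0.5279, -0.2073, 0.1765]
tool_rot: [3.141, -0.001, 2.772]
contact_force: [-0.4, 0.5, -1.6]
opening: 0.0371
grip_force: 19.9
```

```bash
python3 - <<'E'
from h import *
plan([.525,-.208,.024],2.767,1)
c=cams.read_camera('side');d=cams.read_camera('top')
cv2.imwrite('pics/place.png',cv2.resize(np.hstack([c['image'][120:250,300:450],d['image'][120:250,360:510]]),(800,347)))
E
```

```text
from [ 0.5279 -0.2073  0.1765] [ 3.141e+00 -1.000e-03  2.772e+00] t 8.35 total tool cm [ 0.23 -0.18 15.25] rot [ 0.    -0.001  0.005]
[ 0.23 -0.18 15.25] [ 0.0005 -0.0013  0.0049]
```

View pics/place.png

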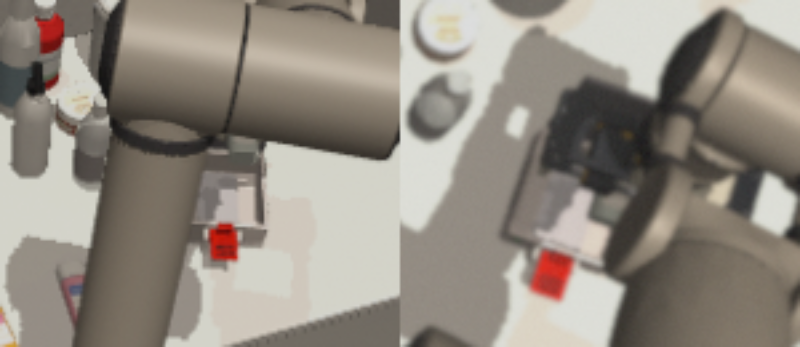

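>>> carry_out:
  deltas:
    - [0.2,-0.2,2.5,0,0,0.005,0]
    - [0,0,2.5,0,0,0,0]
    - [0,0,2.5,0,0,0,0]
    - [0,0,2,0,0,0,0]
    - [0,0,1.2,0,0,0,0]
    - [0,0,1.2,0,0,0,0]
    - [0,0,0,0,0,0,0]
    - [0,0,0,0,0,0,0]

```text
time: 9.12
tool_pos: [0.5254, -0.2074, 0.0579]
tool_rot: [3.141, -0.001, 2.769]
contact_force: [-0.2, -0.5, -1.2]
opening: 0.037
grip_force: 19.9
```

```bash
python3 - <<'E'
from h import *
plan([.525,-.208,.023],2.767,1)
E
```

```text
from [ 0.5254 -0.2074  0.0579] [ 3.141e+00 -1.000e-03  2.769e+00] t 9.12 total tool cm [ 0.01 -0.07  3.49] rot [ 0.    -0.001  0.002]
[ 0.01 -0.07  3.49] [ 0.0003 -0.0012  0.0019]
```

>>> carry_out:
  deltas:
    - [0,0,0.6,0,0,0,0]
    - [0,0,0.6,0,0,0,0]
    - [0,0,0.6,0,0,0,0]
    - [0,0,0.6,0,0,0,0]
    - [0,0,0.6,0,0,0,0]
    - [0,0,0.5,0,0,0,0]
    - [0,0,0,0,0,0,0]
    - [0,0,0,0,0,0,0]

```text
time: 9.78
tool_pos: [0.5257, -0.2084, 0.0223]
tool_rot: [3.141, -0.0, 2.768]
contact_force: [0.0, -0.3, -1.9]
opening: 0.0373
grip_force: 20.0
```

>>> carry_out:
  deltas:
    - [0,0,0.05,0,0,0,0.58]
    - [0,0,0,0,0,0,0.58]
    - [0,0,0,0,0,0,0.58]
    - [0,0,0,0,0,0,0.58]
    - [0,0,0,0,0,0,0.58]
    - [0,0,0,0,0,0,0.58]
    - [0,0,-0.5,0,0,0,0.58]
    - [0,0,-1,0,0,0,0.58]

```text
time: 10.45
tool_pos: [0.5251, -0.2081, 0.0368]
tool_rot: [3.141, -0.002, 2.768]
contact_force: [-0.8, -0.4, 0.1]
opening: 0.0535
grip_force: 0.0
```

>>> carry_out:
  deltas:
    - [0,0,-2,0,0,0,0.58]
    - [0,0,-3,0,0,0,0.58]
    - [0,0,-3,0,0,0,0.58]
    - [0,0,-4,0,0,0,0.3]
    - [0,0,-4,0,0,0,0]
    - [0,0,-4,0,0,0,0]
    - [1,0,-2,0,0,0,0]
    - [2,3.5,0,0,0,0,0]

```text
time: 11.12
tool_pos: [0.5125, -0.17, 0.2636]
tool_rot: [-3.138, 0.013, 2.763]
contact_force: [-0.2, 0.4, -1.2]
opening: 0.0244
grip_force: 0.0
```

>>> carry_out:
  deltas:
    - [2,3.5,0,0,0,0,0]
    - [2,3.5,0,0,0,0,0]
    - [2,3.5,0,0,0,0,0]
    - [0,0,0,0,0,0,0]
    - [0,0,0,0,0,0,0]
    - [0,0,0,0,0,0,0]
    - [0,0,0,0,0,0,0]
    - [0,0,0,0,0,0,0]

```text
time: 11.78
tool_pos: [0.4933, -0.0466, 0.2573]
tool_rot: [-3.141, 0.0, 2.766]
contact_force: [0.6, -0.6, -0.3]
opening: 0.0003
grip_force: 0.0
```

```bash
python3 - <<'E'
from h import *
d=cams.read_camera('top'); c=cams.read_camera('side')
cv2.imwrite('pics/in.png',cv2.resize(np.hstack([c['image'][120:250,300:450],d['image'][120:250,360:510]]),(800,347)))
w=withdepth(d,[[u,v] for v in range(140,240) for u in range(385,480)]); q=w-[.528,-.2092,0]; x=q@[.9305,-.3663,0]; y=q@[.3663,.9305,0]
s=(abs(y)<.052)&(abs(x)<.053)&(w[:,2]>.03)&(w[:,2]<.05); print('cart',s.sum(),x[s].mean(),y[s].mean(),np.percentile(x[s],[2,98]),np.percentile(y[s],[2,98]),np.median(w[s][:,2]))
s=(abs(y)<.07)&(x>.05)&(x<.16)&(w[:,2]>.06)&(w[:,2]<.25)
for a in np.arange(.05,.15,.01):
    t=s&(abs(x-a)<.005); print(a.round(2),t.sum(),np.percentile(w[t][:,2],[5,50,95]).round(3) if t.any() else '')
plan([.528+.15*.9305,-.2092-.15*.3663,.25],2.767,1)
E
```

```text
<stdin>:5: RuntimeWarning: Mean of empty slice.
  ret = ret.dtype.type(ret / rcount)
Traceback (most recent call last):
IndexError: index -1 is out of bounds for axis 0 with size 0
```

View pics/in.png

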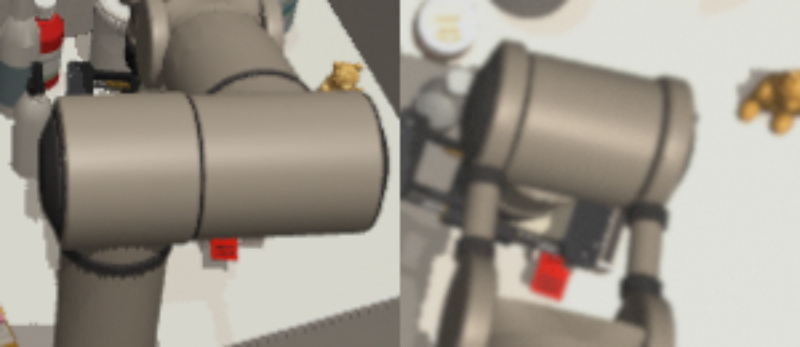

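The arm hides the well, with only the red pad visible at (223,248) left and (552,275) right. I'll move further aside and measure by depth.

>>> carry_out:
  deltas:
    - [1,4,0,0,0,0,0]
    - [1,4,0,0,0,0,0]
    - [1,4,0,0,0,0,0]
    - [1,4,0,0,0,0,0]
    - [1,4,0,0,0,0,0]
    - [0,0,0,0,0,0,0]
    - [0,0,0,0,0,0,0]
    - [0,0,0,0,0,0,0]

```text
time: 12.55
tool_pos: [0.5197, 0.1585, 0.2568]
tool_rot: [-3.141, -0.0, 2.768]
contact_force: [-0.8, -0.4, 0.0]
opening: 0.0007
grip_force: 0.0
```

```bash
python3 - <<'E'
from h import *
d=cams.read_camera('top'); np.save('top2.npy',d,allow_pickle=True)
w=withdepth(d,[[u,v] for v in range(130,240) for u in range(385,490)]); q=w-[.528,-.2092,0]; x=q@[.9305,-.3663,0]; y=q@[.3663,.9305,0]
s=(abs(y)<.052)&(abs(x)<.053)&(w[:,2]>.025)&(w[:,2]<.055); print('cart',s.sum(),'max z in well',w[(abs(y)<.05)&(abs(x)<.05)][:,2].max())
if s.any(): print(x[s].mean(),y[s].mean(),np.percentile(x[s],[2,98]),np.percentile(y[s],[2,98]),np.median(w[s][:,2]))
s=(abs(y)<.07)&(x>.04)&(x<.16)&(w[:,2]>.05)&(w[:,2]<.25)
for a in np.arange(.05,.15,.01):
    t=s&(abs(x-a)<.005); print(a.round(2),t.sum(),np.percentile(w[t][:,2],[5,50,95]).round(3) if t.any() else '')
w=withdepth(d,[[u,v] for v in range(40,240) for u in range(350,550)]);q=w-[.528,-.2092,0]; x=q@[.9305,-.3663,0]; y=q@[.3663,.9305,0]
s=(x>.06)&(x<.24)&(abs(y)<.17)&(w[:,2]>.03)&(w[:,2]<.3)&~((x<.12)&(abs(y)<.07))
for a in np.arange(-.16,.17,.02):
    t=s&(abs(y-a)<.01)
    if t.any(): print('obst y',a.round(2),t.sum(),'x>=',x[t].min().round(3),'z',np.percentile(w[t][:,2],98).round(3))
plan([.528+.13*.9305,-.2092-.13*.3663,.25],2.767,1)
E
```

```text
cart 447 max z in well 0.04526990969183542
-0.0022037773043079682 -8.365936977182729e-05 [-0.04849957  0.04518397] [-0.01912334  0.01662146] 0.038002160373555194
0.05 14 [0.05  0.052 0.054]
0.06 216 [0.051 0.065 0.082]
0.07 414 [0.08  0.107 0.132]
0.08 406 [0.131 0.155 0.175]
0.09 54 [0.168 0.171 0.178]
0.1 0 
0.11 0 
0.12 0 
0.13 0 
0.14 0 
obst y -0.16 166 x>= 0.166 z 0.1
obst y -0.14 30 x>= 0.174 z 0.059
obst y 0.06 26 x>= 0.212 z 0.169
obst y 0.08 158 x>= 0.19 z 0.17
obst y 0.1 252 x>= 0.18 z 0.17
obst y 0.12 276 x>= 0.177 z 0.169
obst y 0.14 294 x>= 0.177 z 0.17
obst y 0.16 330 x>= 0.114 z 0.169
from [0.5197 0.1579 0.257 ] [-3.141 -0.     2.766] t 12.6 total tool cm [-27.22 -33.85   0.71] rot [-0.001 -0.    -0.001]
[-27.22 -33.85   0.71] [-0.0007 -0.0003 -0.0005]
```

The cartridge lies centred in the well (x -2 mm, y 0, top at 38 mm) and the lid is fully open. Next I'll move behind the lid.

>>> carry_out:
  deltas:
    - [-1,-3.5,-1,0,0,0,0]
    - [-1,-3.5,-1,0,0,0,0]
    - [-2,-3.5,0,0,0,0,0]
    - [-2,-3.5,0,0,0,0,0]
    - [-2,-3.5,0,0,0,0,0]
    - [-2,-3.5,0,0,0,0,0]
    - [-2,-3.5,0,0,0,0,0]
    - [-2,-3.5,0,0,0,0,0]

```text
time: 13.27
tool_pos: [0.5467, -0.1566, 0.2775]
tool_rot: [-3.141, 0.0, 2.765]
contact_force: [1.5, -0.6, 0.5]
opening: 0.0004
grip_force: 0.0
```

>>> carry_out:
  deltas:
    - [-3,-1.5,0,0,0,0,0]
    - [-3,-1.5,0,0,0,0,0]
    - [-3,-1.5,0,0,0,0,0]
    - [-3,-1.2,0,0,0,0,0]
    - [-1.2,0,0,0,0,0,0]
    - [0,0,0,0,0,0,0]
    - [0,0,0,0,0,0,0]
    - [0,0,0,0,0,0,0]

```text
time: 13.93
tool_pos: [0.6487, -0.2544, 0.2773]
tool_rot: [3.141, -0.001, 2.767]
contact_force: [0.8, -0.3, 0.2]
opening: 0.0002
grip_force: 0.0
```

```bash
python3 - <<'E'
from h import *
plan([.528+.13*.9305,-.2092-.13*.3663,.15],2.767,1)
E
```

```text
from [ 0.6487 -0.2544  0.2773] [ 3.141e+00 -1.000e-03  2.767e+00] t 13.93 total tool cm [-0.13 -0.22 12.73] rot [ 0.    -0.001 -0.   ]
[-0.13 -0.22 12.73] [ 0.0002 -0.0007 -0.0004]
```

>>> carry_out:
  deltas:
    - [0,-0.2,1.7,0,0,0,0]
    - [0,0,1.7,0,0,0,0]
    - [0,0,1.7,0,0,0,0]
    - [0,0,1.7,0,0,0,0]
    - [0,0,1.7,0,0,0,0]
    - [0,0,1.7,0,0,0,0]
    - [0,0,1.5,0,0,0,0]
    - [0,0,0,0,0,0,0]

```text
time: 14.6
tool_pos: [0.6468, -0.2544, 0.1576]
tool_rot: [3.141, -0.006, 2.768]
contact_force: [-0.4, 0.1, -0.6]
opening: 0.0005
grip_force: 0.0
```

```bash
cat >> h.py <<'E'
def wf():
    s=robot.observe(); q=s['tool_pos']-[.528,-.2092,0]
    print('warmer x,y mm',(q@[.9305,-.3663,0]*1e3).round(1),(q@[.3663,.9305,0]*1e3).round(1),'tip z',(q[2]*1e3-8).round(1),'F',s['contact_force'].round(1),'t',s['time'],s['tool_rot'].round(3))
E
python3 -c "
from h import *
wf()"
```

```text
warmer x,y mm 127.1 1.4 tip z 149.6 F [-0.4  0.1 -0.6] t 14.6 [ 3.141 -0.006  2.768]
```

>>> carry_out:
  deltas:
    - [1,0,0,0,0,0,0]
    - [1,0,0,0,0,0,0]
    - [1,0,0,0,0,0,0]
    - [1,0,0,0,0,0,0]
    - [1,0,0,0,0,0,0]
    - [0.9,0,0,0,0,0,0]
    - [0.9,0,0,0,0,0,0]
    - [0.9,0,0,0,0,0,0]

```text
time: 15.27
tool_pos: [0.5772, -0.2275, 0.1623]
tool_rot: [-3.141, 0.003, 2.768]
contact_force: [0.6, -0.6, -0.8]
opening: 0.0007
grip_force: 0.7
```

```bash
python3 -c "
from h import *
wf()"
```

```text
warmer x,y mm 52.5 1.0 tip z 154.3 F [ 0.6 -0.6 -0.8] t 15.2667 [-3.141e+00  3.000e-03  2.768e+00]
```

>>> carry_out:
  deltas:
    - [0.75,0,0.35,0,0,0,0]
    - [0.75,0,0.35,0,0,0,0]
    - [0.75,0,0.35,0,0,0,0]
    - [0.75,0,0.35,0,0,0,0]
    - [0.6,0,0.46,0,0,0,0]
    - [0.6,0,0.46,0,0,0,0]
    - [0.6,0,0.46,0,0,0,0]
    - [0.6,0,0.46,0,0,0,0]

```text
time: 15.93
tool_pos: [0.5268, -0.2078, 0.1279]
tool_rot: [-3.142, 0.001, 2.768]
contact_force: [1.8, -1.3, 0.2]
opening: 0.0001
grip_force: 0.7
```

```bash
python3 -c "
from h import *
wf()"
```

```text
warmer x,y mm -1.6 0.9 tip z 119.9 F [ 1.8 -1.3  0.2] t 15.9333 [-3.142e+00  1.000e-03  2.768e+00]
```

>>> carry_out:
  deltas:
    - [0.43,0,0.58,0,0,0,0]
    - [0.43,0,0.58,0,0,0,0]
    - [0.43,0,0.58,0,0,0,0]
    - [0.43,0,0.58,0,0,0,0]
    - [0.18,0,0.46,0,0,0,0]
    - [0.18,0,0.46,0,0,0,0]
    - [0.18,0,0.46,0,0,0,0]
    - [0.18,0,0.46,0,0,0,0]

```text
time: 16.6
tool_pos: [0.5045, -0.1991, 0.0858]
tool_rot: [3.142, 0.0, 2.768]
contact_force: [0.8, -0.8, 1.4]
opening: 0.0007
grip_force: 0.7
```

```bash
python3 -c "
from h import *
wf()"
```

```text
warmer x,y mm -25.6 0.8 tip z 77.8 F [ 0.8 -0.8  1.4] t 16.6 [3.142 0.    2.768]
```

Now the push: 1.9 cm to flush, plus about 0.6 cm for force.

>>> carry_out:
  deltas:
    - [0.1,0,0.5,0,0,0,0]
    - [0.1,0,0.5,0,0,0,0]
    - [0.1,0,0.4,0,0,0,0]
    - [0,0,0.4,0,0,0,0]
    - [0,0,0.3,0,0,0,0]
    - [0,0,0.2,0,0,0,0]
    - [0,0,0.2,0,0,0,0]
    - [0,0,0,0,0,0,0]

```text
time: 17.27
tool_pos: [0.5017, -0.198, 0.0635]
tool_rot: [-3.141, 0.001, 2.768]
contact_force: [-7.4, 4.0, 27.4]
opening: 0.0003
grip_force: 13.7
```

```bash
python3 -c "
from h import *
wf()"
```

```text
warmer x,y mm -28.6 0.8 tip z 55.5 F [-7.4  4.  27.4] t 17.2667 [-3.141e+00  1.000e-03  2.768e+00]
```

>>> carry_out:
  deltas:
    - [0,0,-0.5,0,0,0,0]
    - [0,0,-0.7,0,0,0,0]
    - [0,0,-1,0,0,0,0]
    - [0,0,-2,0,0,0,0]
    - [0,0,-4,0,0,0,0]
    - [0,0,-4,0,0,0,0]
    - [1.4,3.7,-2,0,0,0,0]
    - [1.4,3.7,0,0,0,0,0]

```text
time: 17.93
tool_pos: [0.5047, -0.1228, 0.2069]
tool_rot: [-3.141, 0.009, 2.764]
contact_force: [1.1, 1.1, -0.4]
opening: 0.0004
grip_force: 0.0
```

>>> carry_out:
  deltas:
    - [1.4,3.7,0,0,0,0,0]
    - [1.4,3.7,0,0,0,0,0]
    - [1.4,3.7,0,0,0,0,0]
    - [1.4,3.7,0,0,0,0,0]
    - [1.4,3.7,0,0,0,0,0]
    - [1.4,3.7,0,0,0,0,0]
    - [1.4,3.7,0,0,0,0,0]
    - [0,0,0,0,0,0,0]

```text
time: 18.6
tool_pos: [0.5049, 0.1618, 0.202]
tool_rot: [3.139, -0.001, 2.773]
contact_force: [-1.7, -0.5, 0.3]
opening: -0.0001
grip_force: 0.0
```

>>> carry_out:
  deltas:
    - [0,0,0,0,0,0,0]
    - [0,0,0,0,0,0,0]
    - [0,0,0,0,0,0,0]
    - [0,0,0,0,0,0,0]
    - [0,0,0,0,0,0,0]
    - [0,0,0,0,0,0,0]
    - [0,0,0,0,0,0,0]
    - [0,0,0,0,0,0,0]

```text
time: 19.27
tool_pos: [0.5059, 0.1553, 0.2021]
tool_rot: [3.142, 0.0, 2.767]
contact_force: [-0.6, 0.2, -0.0]
opening: 0.0006
grip_force: 0.0
```

```bash
python3 - <<'E'
from h import *
wf(); d=cams.read_camera('top'); c=cams.read_camera('side')
cv2.imwrite('pics/end.png',cv2.resize(np.hstack([c['image'][120:250,300:450],d['image'][120:250,360:510]]),(800,347)))
w=withdepth(d,[[u,v] for v in range(130,240) for u in range(385,490)]); q=w-[.528,-.2092,0]; x=q@[.9305,-.3663,0]; y=q@[.3663,.9305,0]
for a in np.arange(-.05,.06,.02):
    t=(abs(y)<.055)&(abs(x-a)<.01); print(a.round(2),t.sum(),np.percentile(w[t][:,2],[5,50,95]).round(4))
d0=np.load('top0.npy',allow_pickle=True).item()
w0=withdepth(d0,[[u,v] for v in range(130,240) for u in range(385,490)])
t=(abs(y)<.055)&(abs(x)<.055); print('diff vs start', np.median((w-w0)[t][:,2]))
E
```

```text
warmer x,y mm -154.1 331.1 tip z 194.1 F [-0.6  0.2 -0. ] t 19.2667 [3.142 0.    2.767]
-0.05 281 [0.0554 0.06   0.064 ]
-0.03 279 [0.0564 0.0604 0.0641]
-0.01 266 [0.0556 0.0601 0.0639]
0.01 273 [0.0552 0.0598 0.0637]
0.03 266 [0.0554 0.0593 0.0634]
0.05 258 [0.055  0.0584 0.0627]
diff vs start -0.00033881373279120997
```

View pics/end.png

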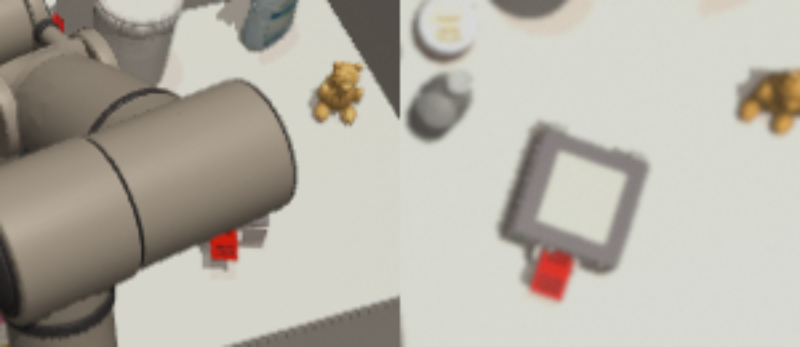

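The lid is shut (right crop, panel at (582,197)) at the same height as at the start, and it has stayed shut for over 1 s with the arm clear. Handing in.

```bash
python3 -c "
from h import *
print(robot.hand_in())"
```

```text
the job is handed in; nothing more can be done
None
```

I handed the job in at about 19 s: the teal-banded, white-capped cartridge lies in the warmer and the lid stays shut by itself; the orange and pink ones weren't touched, and the judge's result wasn't shown.

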